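Top up a bearing magazine

ROBOT

A 6-joint arm with a two-finger parallel gripper is mounted at the origin on the work surface. World frame = base frame: x ahead of the robot, y to its left, z up, the work surface at z = 0. Lengths are in mm, angles in degrees, forces in N, time in s.
With the tool pointing down it reaches from about 350 to 850 mm from the base axis. Payload 8.1 kg.
Tool frame: the origin (TCP) lies midway between the tips of the shut fingers; the grasp point (between the pads) lies 19 mm behind it; z points along the fingers, y is the line along which they close (so a half turn about z gives the same grasp; the last joint's range is limited). The gripper opens to 85 mm and grips with 20 to 120 N. Pads are 22 mm wide; open, the fingers measure 114 mm over their backs; the gripper's body (76 mm by 85 mm) begins 54 mm behind the grasp point. The pads swing forward as they close: fully open they stand 13 mm farther back than shut.
Start: joints at [69.362, 7.471, 85.268, -0, 87.261, -4.893], TCP at [162.791, 577.498, 231.292] pointing down, gripper open.
Joint ranges: [-169.43, 169.43], [-51.17, 129.36], [1.28, 143.12], [-76.62, 256.62], [0, 156.53], [-152.29, 152.29]. Speed limits (degrees/s): [136.94, 136.94, 159.86, 180, 180, 180].

INTERFACE

Orientations are given as [roll, pitch, yaw] about the fixed x, y, z axes, in that order (R = Rz(yaw) Ry(pitch) Rx(roll)).
In Python, from bench import r gives the robot as it stands.
- The arm moves only by the tool apply_moves, never from a script. Its argument "steps" is a list of rows, each a list of 7 numbers: the opening, from -1 (shut) to 1 (fully open), then the shift along the tool's x, y, z in mm, then the turn, a rotation vector about the tool's x, y, z in units of 5 degrees (1.0 is 5 degrees). A call has exactly 8 rows; each row shifts and turns the commanded pose from where the row before left it, along the tool's axes as they then stand; what a row does not reach is not made up. A row lasts 1/10 s, in which the tool goes at most 50 mm and 8.59 degrees, less where a joint would pass 70% of its speed; a pose out of reach is approached as far as the arm can. A call is refused whole if a number of a shift passes 50 or a number of a turn 1, either way. A call with a gripper value outside its range is refused whole. The fingers move at their own pace and stop on an object; "squeeze" is the grip in N (left out, the last holds). Time passes only in rows, so rows that do not move let the fingers close, or fill a call up. It gives the time, the measured TCP pose, the force, the opening and the grip force at its end, in the units of the state.
- r.sense(): the state, without advancing time (a new reading comes with each control period).
- r.snapshot(name): name is "scene" or "top"; returns a dict with "color" (400x640x3 uint8, blue, green, red), "depth" (400x640 float32, mm along the optical axis (not along the pixel's ray), 0 where there is no reading), "mtx" (3x3 intrinsics, pixels), "T" (4x4, takes a point from camera to world coordinates). Camera axes: x right, y down, z forward; pixel columns grow to the right and rows downward; lengths in mm; the calibration is good to about 2 mm. A picture is of the moment at which its call begins.
- r.hand_in(): hands the job in; it is judged then, once.
The state is a dict: "time": time; "joint_pos": joint angles; "qd": joint speeds; "joint_efforts": joint torques, N m; "tool_pos": TCP position; "tcp_rot": TCP orientation; "ft_force": force on the tool from outside, world axes, zero at the start; "wrist_torque": the same for the moment, N m; "finger_gap": finger opening in mm; "grip_force": force on a finger pad.
Only numpy, scipy, OpenCV 4.12 (cv2) and the standard library are available. Lean on these libraries where they do the work, as an engineer would, in place of code of your own. Each camera call takes 0.05 s, during which the arm holds its last target. There are 200 camera calls.

TASK

Top up the spring-loaded bearing magazine: one at a time, set each of the two loose bearings flat in the mouth between the four posts and press it straight down past the two spring lips until they snap shut over it. Press by feel: the column is clamped at no particular height, and the last bearing fills the magazine, so the stack goes solid just after the lips close - stop there, do not ram it. Leave the tin, the socket and the screwdriver where they are.

Things in the scene. Friction and masses are not known exactly. Their poses are not given: they have to be found in the camera images.
- magazine: Upright bearing magazine; board 170 x 150 x 15 mm. Origin: board's underside centre, on the bench; z up, x from front to rear lip bracket (they reach x = +-53 mm). Its column is clamped in the base at a height set by hand: every height told here above the clamp may be 0 to 14 mm less, the same all over, not measured. Steel posts, 10 mm thick, at x, y = +-20.7 mm, to 162 mm, tapering to 170 mm.
- mouth (a point): Fixed point on the axis, 145 mm above the bench: the lips' flat underside with the column at its highest (so lips lie 0 to 14 mm below it); axes as the magazine's. A bearing between the posts has 0.8 mm play; laid in, it rests on the lips' slopes, underside about 12 mm above the lips' underside, until pressed. Closed fingers up to 36 mm wide along x can follow it down; the y sides are open.
- lip_front (a joint): Sprung steel lip at -x, 16 mm wide: slope on top (22 degrees from vertical), flat underside. Value, m: how far it is pushed outward; 0 = shut, nose 19.5 mm from the axis, 4 mm over a bearing's rim; 0.004 = clears a bearing. A bearing pressed down opens both lips itself (5 to 13 N push in all); they snap shut when its top is below them.
- lip_rear (a joint): The same sprung lip at +x. Below the lips a spring-loaded follower holds the stack, now two bearings, up against them (3 to 4 N). The first bearing you load can be pressed up to 15 mm below the lips; the second fills the magazine and goes solid 1.5 mm below them, where push rises steeply. Pushing with more than 25 N does damage.
- bearing_a: Loose sealed ball bearing lying flat on the bench: steel rings with a black seal between, 47 mm outside diameter, 20 mm bore, 14 mm thick, about 0.11 kg. Origin: centre of its underside; z along its axis. Either face may be up; it may be loaded first or second.
- bearing_b: Second loose bearing, the same as bearing_a.
- tin: Bystander: grey tin with a lid, 60 mm diameter, 45 mm high, standing on the bench. Origin: centre of its underside.
- socket: Bystander: steel wrench socket standing upright, 36 mm diameter, 50 mm high. Origin: centre of its underside.
- screwdriver: Bystander: screwdriver 200 mm long with a black handle, lying on the bench. Origin: its middle, at the underside.
Mind the look-alikes: they are no part of the job. What is shaped like the bearing_a but orange is not meant. What is shaped like the bearing_b but purple is not meant.

How it is judged:
By the outcome, as a careful person would: the job done as asked, in the order asked, and still so for the second after the job is handed in, with the robot touching nothing.
It also fails if it takes over 72 s, if anything falls off the work surface, if the arm or the gripper's body presses on something with over 40 N, if the wrist force passes 120 N, or if a joint passes its speed limit or range.

## Working session

There is one attempt and no reset: what is moved stays moved. The work goes in short steps, Python scripts to look and compute and a tool call to move; the robot and the scene stay as the last step left them, time stands still between calls to the robot, and variables do not carry over. Pictures are saved under pics/ and viewed, at most 10 in all, crops included, and the job is handed in when it is done.

Besides the shell and the picture viewer there is one more tool, called after "Emit:" by a JSON object that holds its "api" and its "payload", one argument or row to a line. apply_moves: Moves the arm, as the interface text tells. Its arguments: {"type":"object","properties":{"steps":{"type":"array"},"squeeze":{"type":"number"}},"required":["steps"]}

```bash
mkdir -p pics; ls
python3 - <<'E'
from bench import r
import cv2,numpy as np
for n in("scene","top"):
    s=r.snapshot(n); cv2.imwrite(f"pics/{n}0.png",s["color"]); np.savez(f"{n}0.npz",**s)
    print(n,s["mtx"].round(1).tolist(),s["T"].round(3).tolist())
print(r.sense())
E
```

```text
pics
scene [[413.4, 0.0, 316.6], [0.0, 413.4, 197.8], [0.0, 0.0, 1.0]] [[0.656, 0.482, -0.58, 1126.095], [0.754, -0.421, 0.504, -598.361], [-0.001, -0.768, -0.64, 767.823], [0.0, 0.0, 0.0, 1.0]]
top [[445.0, 0.0, 314.5], [0.0, 445.0, 202.6], [0.0, 0.0, 1.0]] [[0.019, -0.986, 0.166, 351.154], [-1.0, -0.018, 0.005, -71.615], [-0.002, -0.166, -0.986, 1080.04], [0.0, 0.0, 0.0, 1.0]]
{'time': 0.1, 'joint_pos': array([ 6.93634859e+01,  7.51181093e+00,  8.53246227e+01,  1.88099977e-03,
        8.72605212e+01, -4.89317889e+00]), 'qd': array([ 0.04058835, -0.17835345,  0.00593397,  0.05106025, -0.03775712,
        0.13460657]), 'joint_efforts': array([ 1.62132048e-03, -5.70954323e+01, -5.01938367e+01, -1.33520987e-05,
        8.14888015e-03, -8.93597836e-07]), 'tool_pos': array([162.58853866, 577.03187125, 230.32341268]), 'tcp_rot': array([-1.79903559e+02, -1.01419321e-02,  1.64256565e+02]), 'ft_force': array([ 0.28043347,  0.54600217, -0.581713  ]), 'wrist_torque': array([-0.03259585, -0.10620731,  0.0366373 ]), 'grip_force': 0.0, 'finger_gap': 85.62511809617143}
```

View pics/scene0.png

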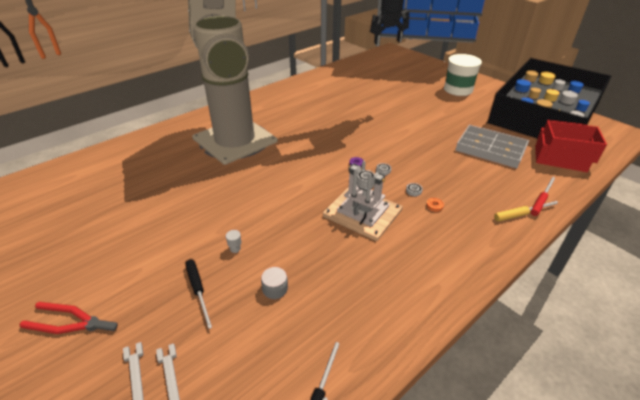

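View pics/top0.png

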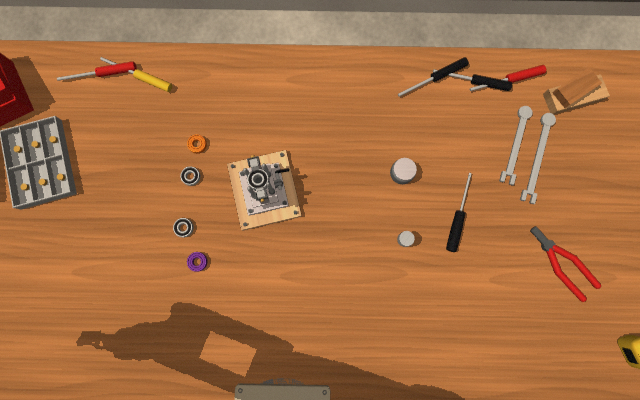

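Scene view: the magazine is at (363,205), one steel bearing at (414,189), and the orange look-alike at (435,205). The purple one and the second steel bearing sit behind the magazine, around (357,162) and (383,170).

Top view, what could be taken for a bearing:
- steel/black at (190,176): chosen
- steel/black at (183,228): chosen
- orange (197,144): rejected, look-alike
- purple (198,262): rejected, look-alike
- the stack's top bearing in the magazine (258,180): not loose

The tin is at (404,170), the socket at (406,239) and the screwdriver at (460,212).

```bash
cat > h.py <<'E'
import numpy as np,cv2
def ray(s,u,v,z):
    K,T=s["mtx"],s["T"]; d=T[:3,:3]@np.linalg.solve(K,[u,v,1.]); o=T[:3,3]
    return o+d*(z-o[2])/d[2]
def cloud(s):
    v,u=np.mgrid[:400,:640]; K,T=s["mtx"],s["T"]; D=s["depth"]
    P=np.stack([(u-K[0,2])/K[0,0]*D,(v-K[1,2])/K[1,1]*D,D],-1)
    W=P@T[:3,:3].T+T[:3,3]; W[D==0]=np.nan; return W
E
python3 - <<'E'
from h import *
s=dict(np.load("top0.npz")); W=cloud(s); z=W[...,2]; c=s["color"]
cv2.imwrite("pics/crop0.png",cv2.resize(c[130:280,160:320],None,fx=4,fy=4,interpolation=cv2.INTER_CUBIC))
for u,v in((190,176),(183,228)):
    m=np.zeros((400,640),np.uint8); m[v-16:v+17,u-16:u+17]=(z[v-16:v+17,u-16:u+17]>6)
    p=W[m>0]; cs=cv2.findContours(m,0,1)[0]; k=max(cs,key=cv2.contourArea); e=cv2.minEnclosingCircle(k)
    # colour-based: non-orange (low saturation)
    hsv=cv2.cvtColor(c,cv2.COLOR_BGR2HSV); 
    ms=np.zeros((400,640),np.uint8); ms[v-16:v+17,u-16:u+17]=(hsv[v-16:v+17,u-16:u+17,1]<70)*255
    k2=max(cv2.findContours(ms,0,1)[0],key=cv2.contourArea); e2=cv2.fitEllipse(k2)
    print("bearing",np.nanmedian(p[:,2]),p.mean(0).round(1),e,ray(s,*e[0],14).round(1),"col",e2,ray(s,*e2[0],14).round(1))
# board: depth region 9..25 & around
sub=np.zeros((400,640),bool); sub[140:240,215:315]=1
m=(sub&(z>9)&(z<300)).astype(np.uint8); k=max(cv2.findContours(m,0,1)[0],key=cv2.contourArea)
b=sub&(z>9)&(z<21); print("board n",b.sum(),np.median(z[b]))
R=cv2.minAreaRect(W[b][:,:2].astype(np.float32)); print("board rect",R)
for lo,hi in((25,60),(60,100),(100,130),(130,145),(145,180)):
    q=sub&(z>lo)&(z<=hi); n,l,st,ce=cv2.connectedComponentsWithStats(q.astype(np.uint8))
    for i in range(1,n):
        if st[i,4]>5: print(lo,hi,st[i,4],ce[i].round(1),np.nanmean(W[l==i],0).round(1))
E
```

```text
bearing 12.939982448161345 [592.7 242.2  12.8] ((189.6124267578125, 175.63609313964844), 9.750767707824707) [592.3 241.7  14. ] col ((189.92288208007812, 175.68060302734375), (17.881877899169922, 18.68039894104004), 109.74835968017578) [592.2 241.   14. ]
bearing 13.02035091659468 [465.4 250.8  12.9] ((182.61904907226562, 227.14285278320312), 9.89352035522461) [465.  250.3  14. ] col ((182.6781463623047, 227.15521240234375), (18.28565788269043, 19.15995216369629), 80.08519744873047) [464.9 250.1  14. ]
board n 2141 14.747825758614908
board rect ((562.3453369140625, 59.03830337524414), (170.75363159179688, 150.13485717773438), 14.57726764678955)
25 60 766 [266.2 190.7] [554.8  50.2  30.9]
60 100 337 [266.7 192.1] [544.2  44.4  69.4]
60 100 9 [260.8 167.1] [600.1  58.9  81.5]
60 100 14 [249.2 169.3] [598.3  87.8  66.1]
100 130 7 [259.  165.4] [595.7  58.8 114.3]
100 130 19 [265.7 170.6] [582.8  42.8 119.5]
100 130 171 [257.9 181.1] [559.1  59.2 118.5]
100 130 13 [267.3 178.6] [563.9  38.1 123.4]
100 130 7 [265.4 199.1] [520.5  42.2 109. ]
130 145 442 [256.9 177.6] [562.8  59.2 136.9]
130 145 6 [268.8 186.5] [543.6  32.6 136.9]
145 180 7 [255.  165.1] [588.1  63.1 146.5]
145 180 17 [263.9 165.4] [586.6  43.3 151.2]
145 180 18 [245.1 169.8] [576.1  83.2 151.8]
145 180 18 [268.1 183.7] [546.4  32.7 152.2]
145 180 18 [248.9 188.3] [535.9  73.2 151.9]
145 180 7 [257.6 189.1] [535.5  55.5 146.1]
```

View pics/crop0.png

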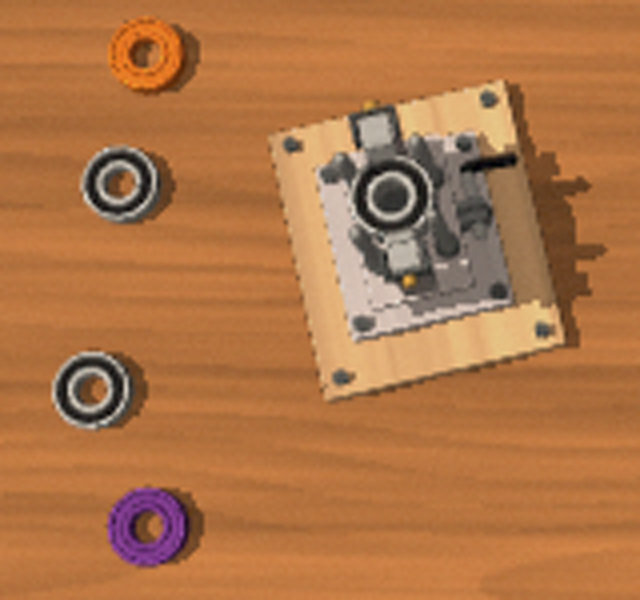

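The crop confirms both choices as steel rings with a black seal: crop px (120,184) and (92,390). Orange is at (147,55), purple at (148,527), and the magazine's top bearing at (391,195) between posts and lips. Next I refine the magazine axis using both cameras.

```bash
cat >> h.py <<'E'
def blob(s,ctr,rad,h,zt):
    "outline ellipse of low-saturation blob near a pixel -> centre on plane zt"
    W=cloud(s); z=W[...,2]; d=np.hypot(W[...,0]-ctr[0],W[...,1]-ctr[1])
    m=((d<rad)&(abs(z-h)<3)).astype(np.uint8); return W[m>0],m
E
python3 - <<'E'
from h import *
for n in("top","scene"):
    s=dict(np.load(n+"0.npz")); W=cloud(s); z=W[...,2]
    print(n,"bench z",np.nanmedian(z[(abs(W[...,0]-560)<150)&(abs(W[...,1]-160)<20)]))
    for c in((592,241),(465,250)):
        p,m=blob(s,c,30,14,14)
        if len(p)>9: print(" bearing",len(p),p.mean(0).round(1),cv2.minEnclosingCircle(p[:,:2].astype(np.float32)), cv2.minAreaRect(p[:,:2].astype(np.float32)))
    p,m=blob(s,(562,59),125,15,15); print(" board",len(p),cv2.minAreaRect(p[:,:2].astype(np.float32)))
    d=np.hypot(W[...,0]-562,W[...,1]-59); q=W[(d<45)&(z>100)]
    print(" zmax",np.sort(q[:,2])[-8:].round(1)); h,e=np.histogram(q[:,2],np.arange(100,175,2)); print(dict(zip(e[:-1].tolist(),h.tolist())))
    a=np.radians(14.7); C=np.array([562,59])
    t=q[q[:,2]>147]; L=(t[:,:2]-C)@np.array([[np.cos(a),-np.sin(a)],[np.sin(a),np.cos(a)]])
    for sx in(1,-1):
        for sy in(1,-1):
            k=(L[:,0]*sx>8)&(L[:,1]*sy>8); 
            if k.sum(): print("  post",sx,sy,k.sum(),L[k].mean(0).round(1),L[k].min(0).round(1),L[k].max(0).round(1),t[k,2].max().round(1))
    t=q[(q[:,2]>133)&(q[:,2]<141)]; L=(t[:,:2]-C)@np.array([[np.cos(a),-np.sin(a)],[np.sin(a),np.cos(a)]]); k=np.hypot(*L.T)<27
    print("  ring",k.sum(),L[k].mean(0).round(2),np.percentile(L[k],[2,98],axis=0).round(1).tolist(), np.median(t[k,2]))
E
```

```text
top bench z 0.056938062808285395
 bearing 200 [593.4 242.8  13.6] ((593.9910278320312, 242.61050415039062), 23.5894775390625) ((593.4138793945312, 242.8618621826172), (45.520545959472656, 44.755733489990234), 46.181976318359375)
 bearing 199 [465.6 251.   13.7] ((466.12548828125, 251.1636505126953), 23.535184860229492) ((465.4197692871094, 250.83889770507812), (43.97173309326172, 46.417083740234375), 0.601744532585144)
 board 1828 ((562.11767578125, 58.863525390625), (170.29312133789062, 149.85736083984375), 14.61699104309082)
 zmax [155.3 155.6 155.8 156.6 156.7 157.2 158.7 159.3]
{100: 15, 102: 14, 104: 18, 106: 9, 108: 5, 110: 6, 112: 11, 114: 6, 116: 7, 118: 6, 120: 10, 122: 9, 124: 11, 126: 32, 128: 82, 130: 118, 132: 64, 134: 17, 136: 18, 138: 34, 140: 64, 142: 58, 144: 35, 146: 16, 148: 13, 150: 11, 152: 19, 154: 14, 156: 3, 158: 2, 160: 0, 162: 0, 164: 0, 166: 0, 168: 0, 170: 0, 172: 0}
  post 1 1 17 [19.8 20. ] [15.5 15.5] [23.5 24.2] 155.3
  post 1 -1 15 [ 19.4 -21.4] [ 16.6 -25.4] [ 22.5 -17.2] 157.2
  post -1 1 17 [-21.6  20.6] [-25.3  16.2] [-17.3  24.7] 159.3
  post -1 
[... 662 characters left out ...]
)
 zmax [156.1 156.1 156.9 157.1 157.4 157.5 158.4 158.9]
{100: 20, 102: 13, 104: 16, 106: 14, 108: 22, 110: 17, 112: 17, 114: 13, 116: 22, 118: 23, 120: 19, 122: 23, 124: 19, 126: 25, 128: 32, 130: 71, 132: 45, 134: 24, 136: 15, 138: 25, 140: 41, 142: 44, 144: 33, 146: 15, 148: 12, 150: 12, 152: 8, 154: 9, 156: 7, 158: 2, 160: 0, 162: 0, 164: 0, 166: 0, 168: 0, 170: 0, 172: 0}
  post 1 1 14 [22.6 18.4] [18.  16.1] [26.6 20.7] 158.9
  post 1 -1 16 [ 22.8 -23.6] [ 18.8 -27.1] [ 26.4 -17.9] 157.1
  post -1 1 13 [-19.   19.3] [-23.1  15.5] [-15.6  24.3] 157.4
  post -1 -1 14 [-18.6 -22.7] [-22.7 -25.8] [-15.6 -18.2] 158.4
  ring 36 [-9.39  2.81] [[-21.8, -24.3], [23.6, 20.8]] 135.06544463031224
```

Emit:
{"api": "apply_moves", "payload": {
  "steps": [
    [1,-42,-17,11,0,0,0],
    [1,-42,-17,11,0,0,0],
    [1,-42,-17,11,0,0,0],
    [1,-42,-17,11,0,0,0],
    [1,-42,-17,11,0,0,0],
    [1,-42,-17,11,0,0,0],
    [1,-42,-17,11,0,0,0],
    [1,-42,-17,11,0,0,0]
  ],
  "squeeze": 40
}}

```text
time: 0.9
tool_pos: [450.3, 353.9, 142.5]
tcp_rot: [-180.0, -0.0, 164.3]
ft_force: [0.3, 1.1, 0.6]
finger_gap: 85.4
grip_force: 0.0
```

Emit:
{"api": "apply_moves", "payload": {
  "steps": [
    [1,-42,-17,11,0,0,0],
    [1,-42,-17,11,0,0,0],
    [1,-42,-17,11,0,0,0],
    [1,-42,-17,11,0,0,0],
    [1,0,0,0,0,0,-1],
    [1,0,0,0,0,0,-1],
    [1,0,0,0,0,0,-1],
    [1,0,0,0,0,0,-1]
  ]
}}

```text
time: 1.7
tool_pos: [592.2, 244.0, 98.5]
tcp_rot: [-180.0, -0.1, -175.6]
ft_force: [-0.4, -0.1, 0.3]
finger_gap: 85.2
grip_force: 0.0
```

Emit:
{"api": "apply_moves", "payload": {
  "steps": [
    [1,0,0,0,0,0,-1],
    [1,0,0,0,0,0,-1],
    [1,0,0,0,0,0,-0.1],
    [1,0,0,0,0,0,0],
    [1,0,0,0,0,0,0],
    [1,0,0,0,0,0,0],
    [1,0,0,0,0,0,0],
    [1,0,0,0,0,0,0]
  ]
}}

```text
time: 2.5
tool_pos: [592.5, 244.4, 99.3]
tcp_rot: [180.0, -0.0, -165.3]
ft_force: [0.5, 0.0, 0.7]
finger_gap: 85.3
grip_force: 0.0
```

Emit:
{"api": "apply_moves", "payload": {
  "steps": [
    [1,-0.8,-2.7,8,0,0,0],
    [1,0,0,15,0,0,0],
    [1,0,0,20,0,0,0],
    [1,0,0,20,0,0,0],
    [1,0,0,20,0,0,0],
    [1,0,0,10,0,0,0],
    [1,0,0,3,0,0,0],
    [1,0,0,0,0,0,0]
  ]
}}

```text
time: 3.3
tool_pos: [593.6, 241.9, 2.7]
tcp_rot: [-180.0, -0.1, -165.2]
ft_force: [-0.3, 0.1, 0.1]
finger_gap: 85.6
grip_force: 0.0
```

Emit:
{"api": "apply_moves", "payload": {
  "steps": [
    [-1,0,0,0,0,0,0],
    [-1,0,0,0,0,0,0],
    [-1,0,0,0,0,0,0],
    [-1,0,0,0,0,0,0],
    [-1,0,0,0,0,0,0],
    [-1,0,0,0,0,0,0],
    [-1,0,0,0,0,0,0],
    [-1,0,0,0,0,0,0]
  ]
}}

```text
time: 4.1
tool_pos: [595.0, 242.3, 4.9]
tcp_rot: [180.0, 0.1, -165.2]
ft_force: [-1.3, -0.3, 6.3]
finger_gap: 45.0
grip_force: 40.2
```

Emit:
{"api": "apply_moves", "payload": {
  "steps": [
    [-1,0,0,-5,0,0,0],
    [-1,0,0,-15,0,0,0],
    [-1,0,0,-25,0,0,0],
    [-1,0,0,-35,0,0,0],
    [-1,0,0,-40,0,0,0],
    [-1,0,0,-40,0,0,0],
    [-1,0,0,-20,0,0,0],
    [-1,0,0,-10,0,0,0]
  ]
}}

```text
time: 4.9
tool_pos: [595.4, 242.5, 198.0]
tcp_rot: [180.0, 0.3, -165.2]
ft_force: [0.5, 1.2, -0.5]
finger_gap: 44.8
grip_force: 41.0
```

Run:
```python
from bench import r
from h import *
for n in("scene","top"):
    s=r.snapshot(n); np.savez(f"{n}1.npz",**s)
    T=np.linalg.inv(s["T"]); p=T@[595,242,205,1]; u=s["mtx"]@p[:3]; u/=u[2]; print(n,u)
    if n=="scene":
        a,b=int(u[0]),int(u[1]); cv2.imwrite("pics/s1.png",cv2.resize(s["color"][max(b-60,0):b+60,a-60:a+60],None,fx=5,fy=5,interpolation=cv2.INTER_CUBIC))
st=r.sense(); print(st["time"],st["tool_pos"],st["tcp_rot"],st["ft_force"],st["finger_gap"],st["grip_force"])
```

```text
scene [424.79780884 130.6637568    1.        ]
top [163.40093342 153.09264998   1.        ]
5.0 [594.85003947 242.25527275 195.6323131 ] [ 179.9937491     0.19451129 -165.24054831] [ 0.11968648  0.02473567 -1.08835297] 44.74358907964328 41.03981137275696
```

View pics/s1.png

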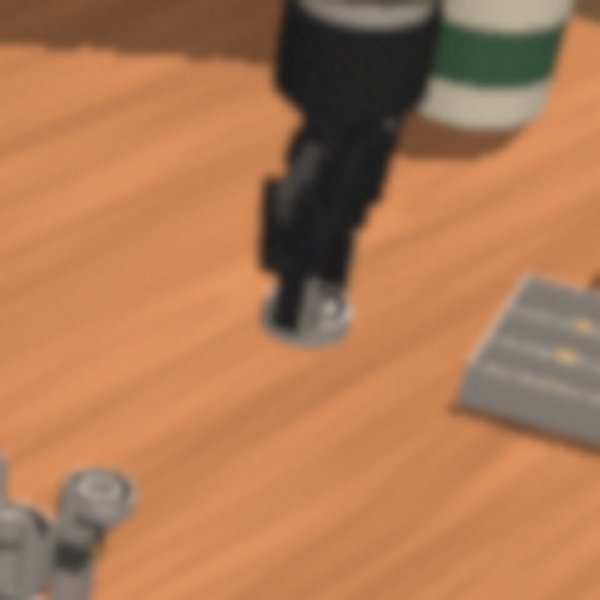

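The crop shows the bearing gripped across its rim at the fingertips, about level, centred near crop (307,312), which is image (425,132). I check its tilt and offset by depth.

Run:
```python
from h import *
s=dict(np.load("scene1.npz")); W=cloud(s); c=s["color"].astype(int)
sub=W[120:142,410:440]; 
np.set_printoptions(linewidth=250)
print(sub[::1,3:27,2].round(0).astype(int)); print(c[120:142,413:437].sum(-1)//3)
```

```text
[[                   0                    0                  258                  262                  259                  257                  258                  258                  255                  255                  266
                   268                  266                  261                  256                  254                  225                  228                  228                  229                  230                  229
                    -2                    1]
 [                   2                    0                  257                  258                  256                  256                  257                  257                  258                  256                  264
                   263                  264                  258                  252                  249                  225                  226                  224                  227                  226                  225
                     1                    3]
 [                   1                    0                  250              
[... 11681 characters left out ...]
 110 122 134 139 139 135 131 133 140 143 141]
 [143 145 142 135 124 113 102  93  84  78  89 106 113 118 123 130 130 128 126 125 133 140 141 141]
 [145 144 143 141 136 130 123 115 109 105 108 116 121 125 126 127 126 127 125 130 135 140 140 139]
 [145 144 144 145 142 141 137 131 127 126 126 125 128 128 129 129 132 130 132 134 137 139 139 138]
 [145 145 145 145 147 146 146 142 139 139 136 133 133 134 133 134 136 137 136 137 137 138 138 137]
 [145 146 147 148 148 150 148 147 146 144 144 143 141 141 140 138 138 138 137 137 138 137 137 137]
 [147 149 149 150 150 149 148 147 147 147 146 147 145 142 141 138 137 137 138 137 137 136 136 135]]<stdin>:5: RuntimeWarning: invalid value encountered in cast
```

Emit:
{"api": "apply_moves", "payload": {
  "steps": [
    [-1,8,-17,0,0,0,0],
    [-1,15,-34,0,0,0,0],
    [-1,18,-40,0,0,0,0],
    [-1,16,-36,0,0,0,0],
    [-1,13,-27,0,0,0,0],
    [-1,7,-15.7,0,0,0,0],
    [-1,0,0,0,0,0,0],
    [-1,0,0,0,0,0,0]
  ]
}}

```text
time: 5.8
tool_pos: [562.4, 58.7, 192.4]
tcp_rot: [179.9, -0.1, -165.3]
ft_force: [0.3, -0.6, -1.8]
finger_gap: 44.6
grip_force: 41.2
```

Emit:
{"api": "apply_moves", "payload": {
  "steps": [
    [-1,0,0,10,0,0,0],
    [-1,0,0,5,0,0,0],
    [-1,0,0,0,0,0,0],
    [-1,0,0,0,0,0,0],
    [-1,0,0,0,0,0,0],
    [-1,0,0,0,0,0,0],
    [-1,0,0,0,0,0,0],
    [-1,0,0,0,0,0,0]
  ]
}}

```text
time: 6.6
tool_pos: [562.9, 58.2, 178.5]
tcp_rot: [-180.0, 0.0, -165.2]
ft_force: [-0.4, 0.4, -1.9]
finger_gap: 44.8
grip_force: 41.2
```

Run:
```python
from bench import r
from h import *
for n in("scene","top"):
    s=r.snapshot(n); np.savez(f"{n}2.npz",**s)
    T=np.linalg.inv(s["T"]); p=T@[563,58.5,165,1]; u=s["mtx"]@p[:3]; u/=u[2]; print(n,u)
    a,b=int(u[0]),int(u[1]); cv2.imwrite(f"pics/{n}2.png",cv2.resize(s["color"][b-35:b+35,a-40:a+40],None,fx=8,fy=8,interpolation=cv2.INTER_CUBIC))
st=r.sense(); print(st["time"],st["tool_pos"],st["tcp_rot"],st["ft_force"],st["finger_gap"],st["grip_force"])
```

```text
scene [366.66019484 164.19890199   1.        ]
top [255.51468519 174.55362166   1.        ]
6.7 [562.81552688  58.21121264 178.43253834] [-1.79997212e+02  1.29509929e-02 -1.65250787e+02] [ 0.43278277  0.12596049 -1.90742921] 45.152658132102395 41.15643382072449
```

View pics/scene2.png

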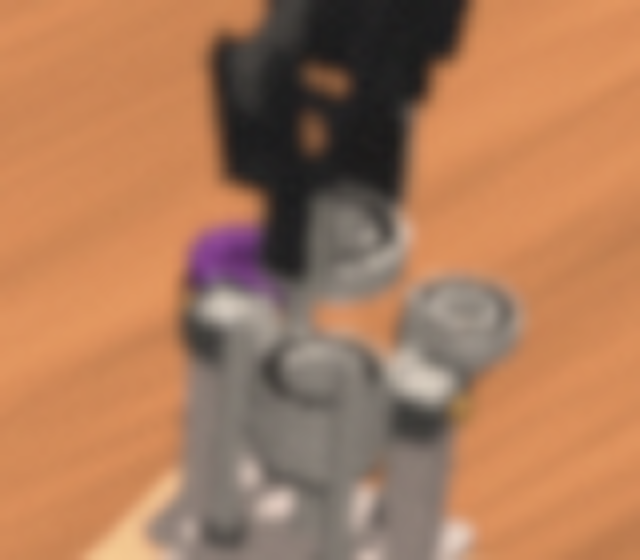

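The view shows the held bearing at about crop (340,240), above the stack's bearing at (320,370), with the posts and lips around it. I compare both centres in this one camera, which cancels the calibration bias.

Run:
```python
from h import *
a=np.radians(14.7); M=np.array([[np.cos(a),-np.sin(a)],[np.sin(a),np.cos(a)]]); C=np.array([563,58.5])
s=dict(np.load("scene2.npz")); W=cloud(s); z=W[...,2]; L=(W[...,:2]-C)@M
m=(np.hypot(L[...,0],L[...,1])<32)&(z>172)&(z<194)
ys,xs=np.nonzero(m); print("held px cols",np.percentile(xs,[0,1,99,100]),"rows",np.percentile(ys,[0,1,99,100]))
T=np.linalg.inv(s["T"])
def proj(x,y,zz):
    p=s["mtx"]@(T@[x,y,zz,1])[:3]; return (p[:2]/p[2]).round(2)
t=np.linspace(0,2*np.pi,73)
for b in(174,176,178):
    P=np.array([proj(562.8+23.5*np.cos(k),58.2+23.5*np.sin(k),b+h) for k in t for h in(0,14)]); print(b,"expected cols",P[:,0].min(),P[:,0].max(),"row max",P[:,1].max())
# stack bearing: top face z about 131
q=(np.hypot(L[...,0],L[...,1])<21)&(z>126)&(z<136)
print("top face",np.median(z[q]),q.sum())
for n in("scene","top"):
    s=dict(np.load(n+"0.npz")); W=cloud(s); z=W[...,2]; L=(W[...,:2]-C)@M
    # posts: pixels z 146-160, report side extents
    g=cv2.cvtColor(s["color"],cv2.COLOR_BGR2GRAY)
    for zz in(131.5,):
        G=L[(z>128)&(z<135)&(np.hypot(L[...,0],L[...,1])<25)]; print(n,"ring pts",len(G),G.min(0).round(1),G.max(0).round(1), "y-extent |x|<8:",np.percentile(G[abs(G[:,0])<8,1],[0,3,97,100]).round(1))
```

```text
held px cols [359.   360.53 376.   376.  ] rows [150.   150.53 166.   166.  ]
174 expected cols 357.4 376.72 row max 166.72
176 expected cols 357.45 376.8 row max 166.06
178 expected cols 357.5 376.87 row max 165.39
top face 131.20422755873233 89
scene ring pts 117 [-21.3 -23.7] [21.7 22.6] y-extent |x|<8: [-23.7 -23.5  22.2  22.6]
top ring pts 246 [-22.1 -22.2] [20.4 23.2] y-extent |x|<8: [-22.2 -21.6  22.5  23.2]
```

Emit:
{"api": "apply_moves", "payload": {
  "steps": [
    [-1,0,0,8,0,0,0],
    [-1,0,0,5,0,0,0],
    [-1,0,0,1,0,0,0],
    [-1,0,0,1,0,0,0],
    [-1,0,0,1,0,0,0],
    [-1,0,0,1,0,0,0],
    [-1,0,0,1,0,0,0],
    [-1,0,0,0,0,0,0]
  ]
}}

```text
time: 7.5
tool_pos: [562.7, 58.3, 160.2]
tcp_rot: [180.0, -0.0, -165.2]
ft_force: [-1.1, -0.1, -1.0]
finger_gap: 44.8
grip_force: 41.2
```

Emit:
{"api": "apply_moves", "payload": {
  "steps": [
    [-1,0,0,0.5,0,0,0],
    [-1,0,0,0.5,0,0,0],
    [-1,0,0,0.5,0,0,0],
    [-1,0,0,0.5,0,0,0],
    [-1,0,0,0.5,0,0,0],
    [-1,0,0,0.5,0,0,0],
    [-1,0,0,0,0,0,0],
    [-1,0,0,0,0,0,0]
  ]
}}

```text
time: 8.3
tool_pos: [562.7, 58.3, 157.3]
tcp_rot: [180.0, -0.0, -165.2]
ft_force: [-0.5, 0.5, -1.4]
finger_gap: 45.0
grip_force: 41.2
```

Emit:
{"api": "apply_moves", "payload": {
  "steps": [
    [-1,0,0,0.6,0,0,0],
    [-1,0,0,0.6,0,0,0],
    [-1,0,0,0.6,0,0,0],
    [-1,0,0,0.6,0,0,0],
    [-1,0,0,0.6,0,0,0],
    [-1,0,0,0,0,0,0],
    [-1,0,0,0,0,0,0],
    [-1,0,0,0,0,0,0]
  ]
}}

```text
time: 9.1
tool_pos: [562.8, 58.3, 154.3]
tcp_rot: [-180.0, -0.0, -165.2]
ft_force: [1.1, -0.3, -0.7]
finger_gap: 44.9
grip_force: 41.2
```

Emit:
{"api": "apply_moves", "payload": {
  "steps": [
    [-1,0,0,0.6,0,0,0],
    [-1,0,0,0.6,0,0,0],
    [-1,0,0,0.6,0,0,0],
    [-1,0,0,0.6,0,0,0],
    [-1,0,0,0.6,0,0,0],
    [-1,0,0,0,0,0,0],
    [-1,0,0,0,0,0,0],
    [-1,0,0,0,0,0,0]
  ]
}}

```text
time: 9.9
tool_pos: [562.8, 58.3, 151.3]
tcp_rot: [180.0, 0.0, -165.2]
ft_force: [1.7, 0.5, -1.1]
finger_gap: 44.7
grip_force: 41.2
```

Emit:
{"api": "apply_moves", "payload": {
  "steps": [
    [-1,0,0,0.5,0,0,0],
    [-1,0,0,0.5,0,0,0],
    [-1,0,0,0.5,0,0,0],
    [-1,0,0,0.5,0,0,0],
    [-1,0,0,0.5,0,0,0],
    [-1,0,0,0.5,0,0,0],
    [-1,0,0,0,0,0,0],
    [-1,0,0,0,0,0,0]
  ]
}}

```text
time: 10.7
tool_pos: [562.8, 58.3, 148.4]
tcp_rot: [180.0, 0.0, -165.2]
ft_force: [1.6, 1.3, -0.0]
finger_gap: 45.0
grip_force: 41.2
```

Emit:
{"api": "apply_moves", "payload": {
  "steps": [
    [-1,0,0,0.5,0,0,0],
    [-1,0,0,0.5,0,0,0],
    [-1,0,0,0.5,0,0,0],
    [-1,0,0,0.5,0,0,0],
    [-1,0,0,0,0,0,0],
    [-1,0,0,0,0,0,0],
    [-1,0,0,0,0,0,0],
    [-1,0,0,0,0,0,0]
  ]
}}

```text
time: 11.5
tool_pos: [563.0, 58.3, 146.6]
tcp_rot: [-180.0, 0.0, -165.2]
ft_force: [1.9, 1.6, 4.2]
finger_gap: 44.5
grip_force: 41.6
```

Emit:
{"api": "apply_moves", "payload": {
  "steps": [
    [0.5,0,0,0,0,0,0],
    [0.5,0,0,0,0,0,0],
    [0.5,0,0,0,0,0,0],
    [0.5,0,0,0,0,0,0],
    [0.5,0,0,-4,0,0,0],
    [0.5,0,0,-9,0,0,0],
    [0.5,0,0,-10,0,0,0],
    [0.5,0,0,-5,0,0,0]
  ]
}}

```text
time: 12.3
tool_pos: [563.6, 58.3, 176.4]
tcp_rot: [-180.0, 0.1, -165.2]
ft_force: [0.8, 0.3, 1.1]
finger_gap: 64.1
grip_force: 0.0
```

Emit:
{"api": "apply_moves", "payload": {
  "steps": [
    [-1,0,0,0,0,0,0],
    [-1,0,0,0,0,0,0],
    [-1,0,0,0,0,0,0],
    [-1,0,0,0,0,0,0],
    [-1,0,0,0,0,0,0],
    [-1,0,0,0,0,0,0],
    [-1,0,0,0,0,0,0],
    [-1,0,0,0,0,0,0]
  ]
}}

```text
time: 13.1
tool_pos: [562.7, 58.3, 174.3]
tcp_rot: [-180.0, -0.0, -165.2]
ft_force: [-0.6, -0.2, 0.6]
finger_gap: 0.2
grip_force: 0.0
```

Run:
```python
from bench import r
from h import *
a=np.radians(14.7); M=np.array([[np.cos(a),-np.sin(a)],[np.sin(a),np.cos(a)]]); C=np.array([563,58.5])
s=r.snapshot("scene"); W=cloud(s); z=W[...,2]; L=(W[...,:2]-C)@M
cv2.imwrite("pics/s3.png",cv2.resize(s["color"][129:199,326:406],None,fx=8,fy=8,interpolation=cv2.INTER_CUBIC))
q=(np.hypot(L[...,0],L[...,1])<23)&(z>150)&(z<166); print(q.sum(),np.median(z[q]))
P=W[q]; k=abs(P[:,2]-np.median(P[:,2]))<4; A=np.c_[P[k,:2]-C,np.ones(k.sum())]; print(np.linalg.lstsq(A,P[k,2],rcond=None)[0])
st=r.sense(); print(st["time"],st["tool_pos"],st["ft_force"],st["finger_gap"])
```

```text
146 155.67915096693594
[ 3.43687115e-03 -2.39981610e-04  1.55608486e+02]
13.15 [562.75503083  58.26121567 174.30287569] [-0.43989197 -0.39123091 -0.18830678] 0.1414277241143902
```

View pics/s3.png

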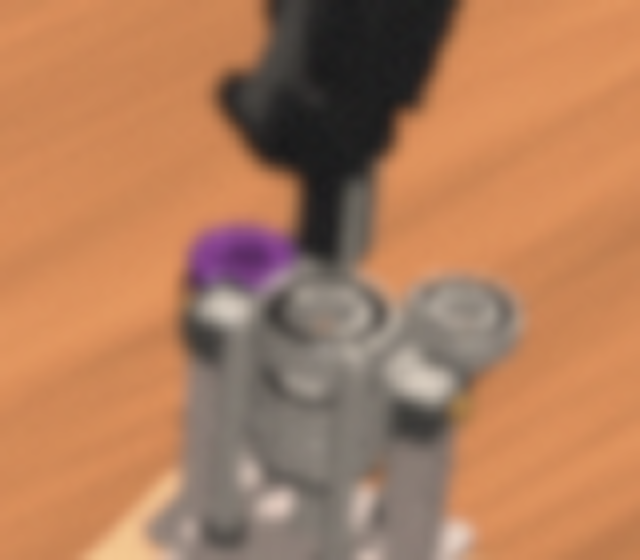

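The bearing lies flat in the mouth at crop (325,310), fitted level with its top at z≈155.6, so the lips are near 130. The bore is about as wide as the pads, so I press with the fingers slightly apart.

Emit:
{"api": "apply_moves", "payload": {
  "steps": [
    [-0.72,0,0,4,0,0,0],
    [-0.72,0,0,5,0,0,0],
    [-0.72,0,0,4,0,0,0],
    [-0.72,0,0,2,0,0,0],
    [-0.72,0,0,0.5,0,0,0],
    [-0.72,0,0,0.5,0,0,0],
    [-0.72,0,0,0.5,0,0,0],
    [-0.72,0,0,0.5,0,0,0]
  ]
}}

```text
time: 13.95
tool_pos: [562.9, 58.3, 157.5]
tcp_rot: [-180.0, 0.0, -165.2]
ft_force: [-0.4, 0.1, 0.2]
finger_gap: 11.9
grip_force: 0.0
```

Emit:
{"api": "apply_moves", "payload": {
  "steps": [
    [-0.72,0,0,0.5,0,0,0],
    [-0.72,0,0,0.5,0,0,0],
    [-0.72,0,0,0.5,0,0,0],
    [-0.72,0,0,0.5,0,0,0],
    [-0.72,0,0,0.5,0,0,0],
    [-0.72,0,0,0.5,0,0,0],
    [-0.72,0,0,0.5,0,0,0],
    [-0.72,0,0,0,0,0,0]
  ]
}}

```text
time: 14.75
tool_pos: [562.9, 58.3, 153.8]
tcp_rot: [-180.0, 0.0, -165.2]
ft_force: [-0.4, 0.8, 4.0]
finger_gap: 11.8
grip_force: 1.8
```

Emit:
{"api": "apply_moves", "payload": {
  "steps": [
    [-0.72,0,0,0.7,0,0,0],
    [-0.72,0,0,0.7,0,0,0],
    [-0.72,0,0,0.7,0,0,0],
    [-0.72,0,0,0.7,0,0,0],
    [-0.72,0,0,0.7,0,0,0],
    [-0.72,0,0,0.7,0,0,0],
    [-0.72,0,0,0.7,0,0,0],
    [-0.72,0,0,0,0,0,0]
  ]
}}

```text
time: 15.55
tool_pos: [562.9, 58.3, 149.0]
tcp_rot: [180.0, 0.0, -165.2]
ft_force: [-0.8, 1.4, 5.4]
finger_gap: 11.9
grip_force: 2.4
```

Emit:
{"api": "apply_moves", "payload": {
  "steps": [
    [-0.72,0,0,0.7,0,0,0],
    [-0.72,0,0,0.7,0,0,0],
    [-0.72,0,0,0.7,0,0,0],
    [-0.72,0,0,0.7,0,0,0],
    [-0.72,0,0,0.7,0,0,0],
    [-0.72,0,0,0.7,0,0,0],
    [-0.72,0,0,0.7,0,0,0],
    [-0.72,0,0,0,0,0,0]
  ]
}}

```text
time: 16.35
tool_pos: [562.9, 58.1, 144.1]
tcp_rot: [-180.0, 0.0, -165.2]
ft_force: [0.0, 0.3, 5.2]
finger_gap: 11.8
grip_force: 2.5
```

Emit:
{"api": "apply_moves", "payload": {
  "steps": [
    [-0.72,0,0,0.7,0,0,0],
    [-0.72,0,0,0.7,0,0,0],
    [-0.72,0,0,0.7,0,0,0],
    [-0.72,0,0,0.7,0,0,0],
    [-0.72,0,0,0.7,0,0,0],
    [-0.72,0,0,0.7,0,0,0],
    [-0.72,0,0,0.7,0,0,0],
    [-0.72,0,0,0,0,0,0]
  ]
}}

```text
time: 17.15
tool_pos: [562.9, 58.2, 139.3]
tcp_rot: [-180.0, 0.0, -165.2]
ft_force: [-1.0, -0.2, 5.1]
finger_gap: 12.2
grip_force: 2.7
```

Emit:
{"api": "apply_moves", "payload": {
  "steps": [
    [-0.72,0,0,0.7,0,0,0],
    [-0.72,0,0,0.7,0,0,0],
    [-0.72,0,0,0.7,0,0,0],
    [-0.72,0,0,0.7,0,0,0],
    [-0.72,0,0,0.7,0,0,0],
    [-0.72,0,0,0.7,0,0,0],
    [-0.72,0,0,0.7,0,0,0],
    [-0.72,0,0,0,0,0,0]
  ]
}}

```text
time: 17.95
tool_pos: [562.9, 58.1, 134.5]
tcp_rot: [-180.0, 0.0, -165.2]
ft_force: [-0.4, 0.4, 6.6]
finger_gap: 11.8
grip_force: 3.0
```

Emit:
{"api": "apply_moves", "payload": {
  "steps": [
    [-0.72,0,0,0.5,0,0,0],
    [-0.72,0,0,0.5,0,0,0],
    [-0.72,0,0,0.5,0,0,0],
    [-0.72,0,0,0.5,0,0,0],
    [-0.72,0,0,0.5,0,0,0],
    [-0.72,0,0,0.5,0,0,0],
    [-0.72,0,0,0,0,0,0],
    [-0.72,0,0,0,0,0,0]
  ]
}}

```text
time: 18.75
tool_pos: [562.9, 58.2, 131.2]
tcp_rot: [-180.0, 0.0, -165.2]
ft_force: [1.6, 0.4, 2.5]
finger_gap: 12.3
grip_force: 1.8
```

Emit:
{"api": "apply_moves", "payload": {
  "steps": [
    [-0.72,0,0,0.5,0,0,0],
    [-0.72,0,0,0.5,0,0,0],
    [-0.72,0,0,0.5,0,0,0],
    [-0.72,0,0,0.5,0,0,0],
    [-0.72,0,0,0.5,0,0,0],
    [-0.72,0,0,0.5,0,0,0],
    [-0.72,0,0,0,0,0,0],
    [-0.72,0,0,0,0,0,0]
  ]
}}

```text
time: 19.55
tool_pos: [562.9, 58.2, 128.2]
tcp_rot: [-180.0, 0.0, -165.2]
ft_force: [3.4, -1.0, 3.5]
finger_gap: 11.4
grip_force: 1.9
```

Emit:
{"api": "apply_moves", "payload": {
  "steps": [
    [-0.72,0,0,-1,0,0,0],
    [-0.72,0,0,-0.5,0,0,0],
    [-0.72,0,0,0,0,0,0],
    [-0.72,0,0,0,0,0,0],
    [-0.72,0,0,0,0,0,0],
    [-0.72,0,0,0,0,0,0],
    [-0.72,0,0,0,0,0,0],
    [-0.72,0,0,0,0,0,0]
  ]
}}

```text
time: 20.35
tool_pos: [562.6, 58.3, 129.6]
tcp_rot: [180.0, -0.0, -165.2]
ft_force: [0.5, -0.1, 4.7]
finger_gap: 11.8
grip_force: 2.0
```

Emit:
{"api": "apply_moves", "payload": {
  "steps": [
    [-0.72,0,0,-0.5,0,0,0],
    [-0.72,0,0,-0.2,0,0,0],
    [-0.72,0,0,0,0,0,0],
    [-0.72,0,0,0,0,0,0],
    [-0.72,0,0,0,0,0,0],
    [-0.72,0,0,0,0,0,0],
    [-0.72,0,0,0,0,0,0],
    [-0.72,0,0,0,0,0,0]
  ]
}}

```text
time: 21.15
tool_pos: [562.6, 58.3, 130.3]
tcp_rot: [180.0, -0.0, -165.2]
ft_force: [-0.8, -1.7, 2.9]
finger_gap: 11.7
grip_force: 1.7
```

Emit:
{"api": "apply_moves", "payload": {
  "steps": [
    [-0.72,0,0,-0.5,0,0,0],
    [-0.72,0,0,-0.2,0,0,0],
    [-0.72,0,0,0,0,0,0],
    [-0.72,0,0,0,0,0,0],
    [-0.72,0,0,0,0,0,0],
    [-0.72,0,0,0,0,0,0],
    [-0.72,0,0,0,0,0,0],
    [-0.72,0,0,0,0,0,0]
  ]
}}

```text
time: 21.95
tool_pos: [562.6, 58.3, 131.1]
tcp_rot: [180.0, -0.0, -165.2]
ft_force: [-3.1, -0.3, 3.5]
finger_gap: 12.0
grip_force: 1.8
```

Emit:
{"api": "apply_moves", "payload": {
  "steps": [
    [-0.72,0,0,-0.5,0,0,0],
    [-0.72,0,0,-0.2,0,0,0],
    [-0.72,0,0,0,0,0,0],
    [-0.72,0,0,0,0,0,0],
    [-0.72,0,0,0,0,0,0],
    [-0.72,0,0,0,0,0,0],
    [-0.72,0,0,0,0,0,0],
    [-0.72,0,0,0,0,0,0]
  ]
}}

```text
time: 22.75
tool_pos: [562.8, 58.3, 131.8]
tcp_rot: [180.0, 0.0, -165.2]
ft_force: [-1.7, -0.8, 2.4]
finger_gap: 12.1
grip_force: 1.5
```

Emit:
{"api": "apply_moves", "payload": {
  "steps": [
    [-0.72,0,0,-0.5,0,0,0],
    [-0.72,0,0,-0.2,0,0,0],
    [-0.72,0,0,0,0,0,0],
    [-0.72,0,0,0,0,0,0],
    [-0.72,0,0,0,0,0,0],
    [-0.72,0,0,0,0,0,0],
    [-0.72,0,0,0,0,0,0],
    [-0.72,0,0,0,0,0,0]
  ]
}}

```text
time: 23.55
tool_pos: [562.7, 58.3, 132.5]
tcp_rot: [180.0, -0.0, -165.2]
ft_force: [0.1, -0.3, 0.6]
finger_gap: 11.9
grip_force: 0.0
```

Emit:
{"api": "apply_moves", "payload": {
  "steps": [
    [-0.72,0,0,-15,0,0,0],
    [-0.72,0,0,-30,0,0,0],
    [-0.72,0,0,-30,0,0,0],
    [1,5,20,0,0,0,0],
    [1,8,38,0,0,0,0],
    [1,9,42,0,0,0,0],
    [1,9,42,0,0,0,0],
    [1,8,38,0,0,0,0]
  ]
}}

```text
time: 24.35
tool_pos: [478.5, 224.0, 209.1]
tcp_rot: [180.0, 0.1, -165.3]
ft_force: [-0.2, -0.4, 0.2]
finger_gap: 82.8
grip_force: 0.0
```

Emit:
{"api": "apply_moves", "payload": {
  "steps": [
    [1,5.3,30.2,0,0,0,0],
    [1,0,0,20,0,0,0],
    [1,0,0,35,0,0,0],
    [1,0,0,40,0,0,0],
    [1,0,0,40,0,0,0],
    [1,0,0,20,0,0,0],
    [1,0,0,5,0,0,0],
    [1,0,0,0,0,0,0]
  ]
}}

```text
time: 25.15
tool_pos: [466.5, 250.3, 48.0]
tcp_rot: [-180.0, -0.0, -165.2]
ft_force: [-0.1, 0.4, 0.2]
finger_gap: 85.4
grip_force: 0.0
```

Run:
```python
from bench import r
from h import *
a=np.radians(14.7); M=np.array([[np.cos(a),-np.sin(a)],[np.sin(a),np.cos(a)]]); C=np.array([563,58.5])
for n in("scene","top"):
    s=r.snapshot(n); W=cloud(s); z=W[...,2]; L=(W[...,:2]-C)@M; d=np.hypot(L[...,0],L[...,1])
    print(n,"stack face z",np.median(z[(d<20)&(z>100)&(z<170)]))
    if n=="top": cv2.imwrite("pics/t4.png",cv2.resize(s["color"][140:260,150:310],None,fx=5,fy=5,interpolation=cv2.INTER_CUBIC))
st=r.sense(); print(st["time"],st["tool_pos"],st["tcp_rot"],st["ft_force"],st["finger_gap"])
```

```text
scene stack face z 131.01826328138037
top stack face z 130.27696549578081
25.25 [467.89826309 250.89986226  49.71833097] [ 1.79973647e+02  1.76842661e-01 -1.65244791e+02] [-0.22327032 -0.08424592  0.48079714] 85.50405105794735
```

View pics/t4.png

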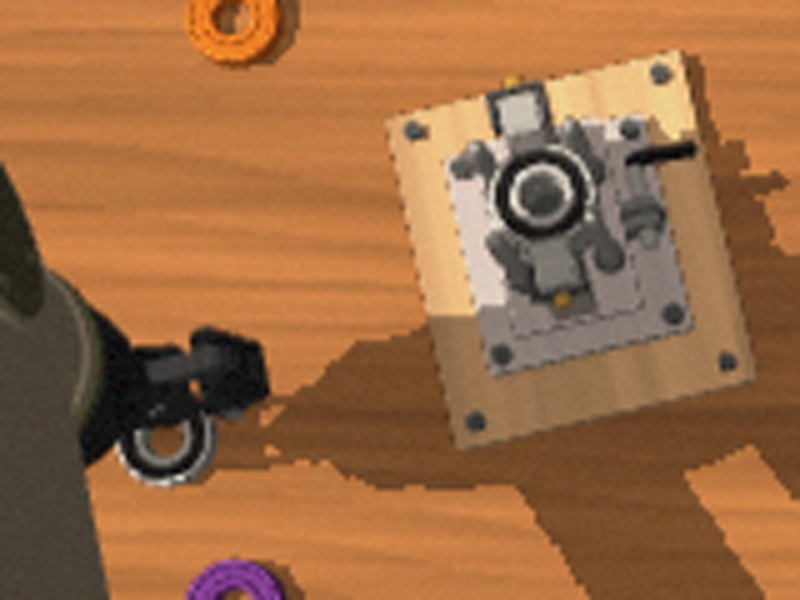

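The second bearing is still at crop (165,440). The magazine's top bearing now sits under the lips, its face at z≈131, so it snapped in. On to grasping B.

Emit:
{"api": "apply_moves", "payload": {
  "steps": [
    [1,0.5,0,8,0,0,0],
    [1,0,0,15,0,0,0],
    [1,0,0,14,0,0,0],
    [1,0,0,6,0,0,0],
    [1,0,0,1.5,0,0,0],
    [1,0,0,0,0,0,0],
    [1,0,0,0,0,0,0],
    [1,0,0,0,0,0,0]
  ]
}}

```text
time: 26.05
tool_pos: [466.4, 250.4, 3.6]
tcp_rot: [180.0, 0.1, -165.2]
ft_force: [0.0, 0.5, 0.3]
finger_gap: 85.4
grip_force: 0.0
```

Emit:
{"api": "apply_moves", "payload": {
  "steps": [
    [-1,0,0,0,0,0,0],
    [-1,0,0,0,0,0,0],
    [-1,0,0,0,0,0,0],
    [-1,0,0,0,0,0,0],
    [-1,0,0,0,0,0,0],
    [-1,0,0,0,0,0,0],
    [-1,0,0,0,0,0,0],
    [-1,0,0,0,0,0,0]
  ]
}}

```text
time: 26.85
tool_pos: [466.3, 250.3, 3.7]
tcp_rot: [180.0, 0.0, -165.2]
ft_force: [-2.3, -0.9, 4.4]
finger_gap: 44.6
grip_force: 40.2
```

Emit:
{"api": "apply_moves", "payload": {
  "steps": [
    [-1,0,0,-5,0,0,0],
    [-1,0,0,-15,0,0,0],
    [-1,0,0,-30,0,0,0],
    [-1,0,0,-40,0,0,0],
    [-1,0,0,-45,0,0,0],
    [-1,0,0,-40,0,0,0],
    [-1,0,0,-20,0,0,0],
    [-1,0,0,0,0,0,0]
  ]
}}

```text
time: 27.65
tool_pos: [468.2, 251.1, 203.7]
tcp_rot: [179.9, 0.5, -165.2]
ft_force: [0.3, 0.7, -0.9]
finger_gap: 45.0
grip_force: 41.0
```

Emit:
{"api": "apply_moves", "payload": {
  "steps": [
    [-1,-5,-24,0,0,0,0],
    [-1,-8,-38,0,0,0,0],
    [-1,-9,-44,0,0,0,0],
    [-1,-9,-44,0,0,0,0],
    [-1,-7,-34,0,0,0,0],
    [-1,-4,-18,0,0,0,0],
    [-1,-2,-8,5,0,0,0],
    [-1,0,0,5,0,0,0]
  ]
}}

```text
time: 28.45
tool_pos: [561.5, 57.6, 186.7]
tcp_rot: [180.0, -0.1, -165.3]
ft_force: [-0.3, 0.4, -0.3]
finger_gap: 44.8
grip_force: 41.1
```

Emit:
{"api": "apply_moves", "payload": {
  "steps": [
    [-1,0,0,10,0,0,0],
    [-1,0,0,8,0,0,0],
    [-1,0,0,3,0,0,0],
    [-1,0,0,0,0,0,0],
    [-1,0,0,0,0,0,0],
    [-1,0,0,0,0,0,0],
    [-1,0,0,0,0,0,0],
    [-1,0,0,0,0,0,0]
  ]
}}

```text
time: 29.25
tool_pos: [562.1, 58.2, 167.4]
tcp_rot: [-180.0, 0.0, -165.2]
ft_force: [-0.7, 0.3, -1.8]
finger_gap: 45.3
grip_force: 41.1
```

Run:
```python
from bench import r
from h import *
a=np.radians(14.7); M=np.array([[np.cos(a),-np.sin(a)],[np.sin(a),np.cos(a)]]); C=np.array([563,58.5])
s=r.snapshot("scene"); W=cloud(s); z=W[...,2]; L=(W[...,:2]-C)@M
T0=dict(np.load("scene2.npz")); st=r.sense(); print(st["time"],st["tool_pos"],st["tcp_rot"],st["ft_force"],st["finger_gap"])
m=(np.hypot(L[...,0],L[...,1])<32)&(z>st["tool_pos"][2]-6)&(z<st["tool_pos"][2]+16); ys,xs=np.nonzero(m)
print("held",xs.min(),xs.max(),ys.min(),ys.max())
q=(np.hypot(L[...,0],L[...,1])<23)&(abs(z-st["tool_pos"][2]-12)<4); P=W[q]; print(len(P),np.median(P[:,2]),P.mean(0))
A=np.c_[P[:,:2]-P[:,:2].mean(0),np.ones(len(P))]; print(np.linalg.lstsq(A,P[:,2],rcond=None)[0])
p,m=blob(s,(562,59),125,15,15); print("board",cv2.minAreaRect(p[:,:2].astype(np.float32)))
```

```text
29.3 [562.10925191  58.21352076 167.30415256] [-1.79991080e+02  2.90412343e-02 -1.65249366e+02] [-0.5776824  -0.22378063 -0.66677785] 44.626734392595814
held 359 376 153 169
69 177.90950611913365 [570.77867211  66.05175919 177.86008054]
[3.83246571e-03 3.04895481e-02 1.77860081e+02]
board ((564.3704833984375, 58.22056579589844), (171.37225341796875, 153.72007751464844), 15.651877403259277)
```

Emit:
{"api": "apply_moves", "payload": {
  "steps": [
    [-1,-0.4,0,3,0,0,0],
    [-1,0,0,3,0,0,0],
    [-1,0,0,1,0,0,0],
    [-1,0,0,1,0,0,0],
    [-1,0,0,1,0,0,0],
    [-1,0,0,1,0,0,0],
    [-1,0,0,0.5,0,0,0],
    [-1,0,0,0,0,0,0]
  ]
}}

```text
time: 30.1
tool_pos: [562.3, 58.4, 156.4]
tcp_rot: [180.0, -0.0, -165.2]
ft_force: [-0.2, -0.2, -1.0]
finger_gap: 45.0
grip_force: 41.1
```

Emit:
{"api": "apply_moves", "payload": {
  "steps": [
    [-1,0,0,0.6,0,0,0],
    [-1,0,0,0.6,0,0,0],
    [-1,0,0,0.6,0,0,0],
    [-1,0,0,0.6,0,0,0],
    [-1,0,0,0.6,0,0,0],
    [-1,0,0,0.6,0,0,0],
    [-1,0,0,0.4,0,0,0],
    [-1,0,0,0,0,0,0]
  ]
}}

```text
time: 30.9
tool_pos: [562.3, 58.4, 152.4]
tcp_rot: [180.0, -0.0, -165.2]
ft_force: [0.3, 0.3, -1.6]
finger_gap: 44.9
grip_force: 41.1
```

Emit:
{"api": "apply_moves", "payload": {
  "steps": [
    [-1,0,0,0.6,0,0,0],
    [-1,0,0,0.6,0,0,0],
    [-1,0,0,0.6,0,0,0],
    [-1,0,0,0.6,0,0,0],
    [-1,0,0,0.6,0,0,0],
    [-1,0,0,0.6,0,0,0],
    [-1,0,0,0,0,0,0],
    [-1,0,0,0,0,0,0]
  ]
}}

```text
time: 31.7
tool_pos: [562.3, 58.4, 148.9]
tcp_rot: [180.0, -0.0, -165.2]
ft_force: [0.1, 0.1, -1.1]
finger_gap: 44.6
grip_force: 41.1
```

Emit:
{"api": "apply_moves", "payload": {
  "steps": [
    [-1,0,0,0.5,0,0,0],
    [-1,0,0,0.5,0,0,0],
    [-1,0,0,0.5,0,0,0],
    [-1,0,0,0.5,0,0,0],
    [-1,0,0,0,0,0,0],
    [-1,0,0,0,0,0,0],
    [-1,0,0,0,0,0,0],
    [-1,0,0,0,0,0,0]
  ]
}}

```text
time: 32.5
tool_pos: [562.3, 58.3, 146.9]
tcp_rot: [-180.0, 0.0, -165.2]
ft_force: [-0.9, -0.8, -0.8]
finger_gap: 45.0
grip_force: 41.1
```

Emit:
{"api": "apply_moves", "payload": {
  "steps": [
    [-1,0,0,0.4,0,0,0],
    [-1,0,0,0.4,0,0,0],
    [-1,0,0,0.4,0,0,0],
    [-1,0,0,0,0,0,0],
    [-1,0,0,0,0,0,0],
    [-1,0,0,0,0,0,0],
    [-1,0,0,0,0,0,0],
    [-1,0,0,0,0,0,0]
  ]
}}

```text
time: 33.3
tool_pos: [562.4, 58.3, 145.9]
tcp_rot: [-180.0, 0.0, -165.2]
ft_force: [-1.1, -0.6, 1.4]
finger_gap: 44.6
grip_force: 41.3
```

Contact on the slopes. Release, rise, bring the fingers in.

Emit:
{"api": "apply_moves", "payload": {
  "steps": [
    [0.5,0,0,0,0,0,0],
    [0.5,0,0,0,0,0,0],
    [0.5,0,0,0,0,0,0],
    [0.5,0,0,0,0,0,0],
    [0.5,0,0,-4,0,0,0],
    [0.5,0,0,-9,0,0,0],
    [0.5,0,0,-10,0,0,0],
    [0.5,0,0,-5,0,0,0]
  ]
}}

```text
time: 34.1
tool_pos: [563.2, 58.4, 175.8]
tcp_rot: [-180.0, 0.1, -165.2]
ft_force: [0.9, -0.5, 0.4]
finger_gap: 64.1
grip_force: 0.0
```

Emit:
{"api": "apply_moves", "payload": {
  "steps": [
    [-0.72,0,0,0,0,0,0],
    [-0.72,0,0,0,0,0,0],
    [-0.72,0,0,0,0,0,0],
    [-0.72,0,0,0,0,0,0],
    [-0.72,0,0,0,0,0,0],
    [-0.72,0,0,0,0,0,0],
    [-0.72,0,0,0,0,0,0],
    [-0.72,0,0,0,0,0,0]
  ]
}}

```text
time: 34.9
tool_pos: [562.3, 58.4, 173.7]
tcp_rot: [-180.0, -0.0, -165.2]
ft_force: [-0.6, -0.2, 0.3]
finger_gap: 12.1
grip_force: 0.0
```

Run:
```python
from bench import r
from h import *
a=np.radians(14.7); M=np.array([[np.cos(a),-np.sin(a)],[np.sin(a),np.cos(a)]]); C=np.array([563,58.5])
s=r.snapshot("scene"); W=cloud(s); z=W[...,2]; L=(W[...,:2]-C)@M
cv2.imwrite("pics/s5.png",cv2.resize(s["color"][129:199,326:406],None,fx=8,fy=8,interpolation=cv2.INTER_CUBIC))
q=(np.hypot(L[...,0],L[...,1])<23)&(z>150)&(z<163); print(q.sum(),np.median(z[q]))
P=W[q]; k=abs(P[:,2]-np.median(P[:,2]))<4; A=np.c_[P[k,:2]-C,np.ones(k.sum())]; print(np.linalg.lstsq(A,P[k,2],rcond=None)[0])
st=r.sense(); print(st["time"],st["tool_pos"],st["ft_force"],st["finger_gap"])
```

```text
129 156.07130167660182
[-1.83391187e-02  9.40744220e-04  1.56238007e+02]
34.95 [562.33541714  58.34734509 173.7033665 ] [-0.58303128  0.14563336  0.29318095] 11.61761386686446
```

View pics/s5.png

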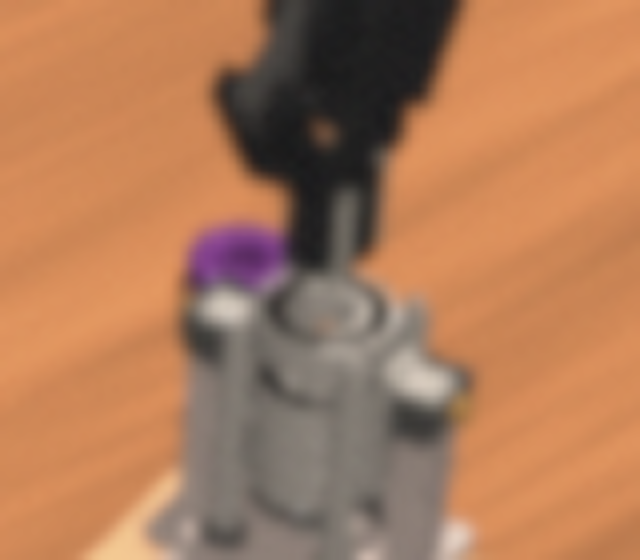

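The second bearing lies flat in the mouth at crop (325,308), its top at z≈156, as the first did. Lips' underside in TCP terms is ≈132.2, measured when lifting off the first. Press.

Emit:
{"api": "apply_moves", "payload": {
  "steps": [
    [-0.72,-0.4,0,5,0,0,0],
    [-0.72,0,0,6,0,0,0],
    [-0.72,0,0,4,0,0,0],
    [-0.72,0,0,1,0,0,0],
    [-0.72,0,0,0.6,0,0,0],
    [-0.72,0,0,0.6,0,0,0],
    [-0.72,0,0,0.6,0,0,0],
    [-0.72,0,0,0.6,0,0,0]
  ]
}}

```text
time: 35.75
tool_pos: [562.8, 58.5, 155.9]
tcp_rot: [-180.0, 0.0, -165.2]
ft_force: [-3.5, -0.3, 5.5]
finger_gap: 11.8
grip_force: 3.1
```

Emit:
{"api": "apply_moves", "payload": {
  "steps": [
    [-0.72,0,0,0.7,0,0,0],
    [-0.72,0,0,0.7,0,0,0],
    [-0.72,0,0,0.7,0,0,0],
    [-0.72,0,0,0.7,0,0,0],
    [-0.72,0,0,0.7,0,0,0],
    [-0.72,0,0,0.7,0,0,0],
    [-0.72,0,0,0.7,0,0,0],
    [-0.72,0,0,0,0,0,0]
  ]
}}

```text
time: 36.55
tool_pos: [563.2, 58.9, 151.8]
tcp_rot: [180.0, 0.1, -165.2]
ft_force: [-3.6, 1.4, 8.6]
finger_gap: 11.8
grip_force: 4.3
```

Emit:
{"api": "apply_moves", "payload": {
  "steps": [
    [-0.72,0,0,0.7,0,0,0],
    [-0.72,0,0,0.7,0,0,0],
    [-0.72,0,0,0.7,0,0,0],
    [-0.72,0,0,0.7,0,0,0],
    [-0.72,0,0,0.7,0,0,0],
    [-0.72,0,0,0.7,0,0,0],
    [-0.72,0,0,0.7,0,0,0],
    [-0.72,0,0,0,0,0,0]
  ]
}}

```text
time: 37.35
tool_pos: [563.4, 59.2, 147.4]
tcp_rot: [180.0, 0.1, -165.2]
ft_force: [-5.0, 2.5, 11.2]
finger_gap: 11.9
grip_force: 5.3
```

Push and side force are both higher than for the first. I check the tilt before going on.

Run:
```python
from bench import r
from h import *
a=np.radians(14.7); M=np.array([[np.cos(a),-np.sin(a)],[np.sin(a),np.cos(a)]]); C=np.array([563,58.5])
s=r.snapshot("scene"); W=cloud(s); z=W[...,2]; L=(W[...,:2]-C)@M
cv2.imwrite("pics/s6.png",cv2.resize(s["color"][129:199,326:406],None,fx=8,fy=8,interpolation=cv2.INTER_CUBIC))
st=r.sense(); print(st["time"],st["tool_pos"],st["ft_force"],st["wrist_torque"],st["finger_gap"])
q=(np.hypot(L[...,0],L[...,1])<23)&(abs(z-147)<6); P=W[q]; l=L[q]
for _ in range(3):
    A=np.c_[l,np.ones(len(l))]; f=np.linalg.lstsq(A,P[:,2],rcond=None)[0]; e=P[:,2]-A@f; k=abs(e)<2; l,P=l[k],P[k]
print(len(P),f.round(3),"deg",np.degrees(f[:2]).round(1),l.min(0).round(1),l.max(0).round(1))
```

```text
37.4 [563.42398026  59.23476724 147.32838842] [-4.29288103  3.68843201 10.29837547] [ 0.53400755  0.7218473  -0.07301377] 12.0139249049428
67 [-1.70000e-02  4.60000e-02  1.47033e+02] deg [-1.   2.6] [-21.1 -22.9] [21.3 19.6]
```

View pics/s6.png

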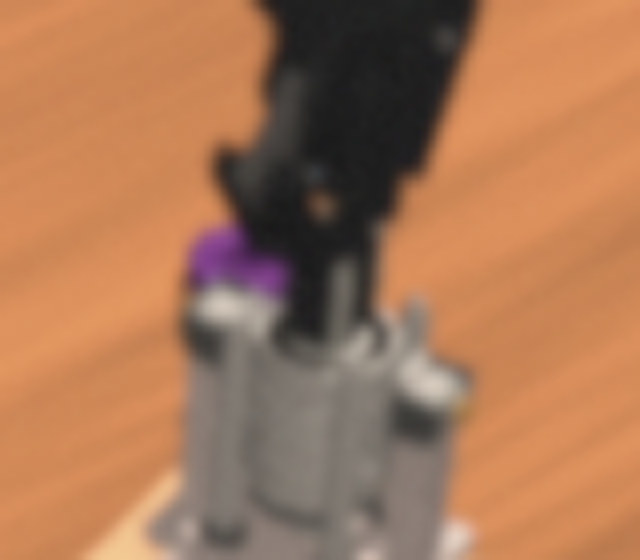

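The bearing is going down between the posts at crop (320,350), with the tool pushing it sideways. I lift off to free the side load, recentre, and press again.

Emit:
{"api": "apply_moves", "payload": {
  "steps": [
    [-0.72,0,0,-4,0,0,0],
    [-0.72,0,0,-5,0,0,0],
    [-0.72,0,0,-4,0,0,0],
    [-0.72,0,0,0,0,0,0],
    [-0.72,0,0,0,0,0,0],
    [-0.72,0,0,0,0,0,0],
    [-0.72,0,0,0,0,0,0],
    [-0.72,0,0,0,0,0,0]
  ]
}}

```text
time: 38.2
tool_pos: [562.5, 58.4, 158.2]
tcp_rot: [180.0, -0.0, -165.2]
ft_force: [-0.4, -0.3, 0.8]
finger_gap: 11.9
grip_force: 0.0
```

Run:
```python
from bench import r
from h import *
a=np.radians(14.7); M=np.array([[np.cos(a),-np.sin(a)],[np.sin(a),np.cos(a)]]); C=np.array([563,58.5])
s=r.snapshot("scene"); W=cloud(s); z=W[...,2]; L=(W[...,:2]-C)@M
st=r.sense(); print(st["time"],st["tool_pos"],st["ft_force"],st["wrist_torque"],st["tcp_rot"])
q=(np.hypot(L[...,0],L[...,1])<23)&(z>143)&(z<158); P=W[q]; l=L[q]; k=abs(P[:,2]-np.median(P[:,2]))<4; l,P=l[k],P[k]
for _ in range(3):
    A=np.c_[l,np.ones(len(l))]; f=np.linalg.lstsq(A,P[:,2],rcond=None)[0]; e=P[:,2]-A@f; k=abs(e)<2; l,P=l[k],P[k]
print(len(P),f.round(3),"deg",np.degrees(f[:2]).round(1),l.min(0).round(1),l.max(0).round(1))
```

```text
38.25 [562.58322834  58.46893892 158.29688909] [ 1.02010437  0.14205129 -0.18931678] [ 0.00774211  0.02901765 -0.01944765] [ 1.79997022e+02 -1.78054290e-02 -1.65242331e+02]
81 [1.7000e-02 1.0000e-03 1.4664e+02] deg [1.  0.1] [-21.2 -22.8] [21.6 20.3]
```

Emit:
{"api": "apply_moves", "payload": {
  "steps": [
    [-0.72,-0.2,-0.2,4,0,0,0],
    [-0.72,0,0,4,0,0,0],
    [-0.72,0,0,1.5,0,0,0],
    [-0.72,0,0,0.7,0,0,0],
    [-0.72,0,0,0.7,0,0,0],
    [-0.72,0,0,0.7,0,0,0],
    [-0.72,0,0,0.7,0,0,0],
    [-0.72,0,0,0,0,0,0]
  ]
}}

```text
time: 39.05
tool_pos: [563.3, 58.3, 146.8]
tcp_rot: [-180.0, 0.1, -165.2]
ft_force: [-1.7, 1.1, 2.8]
finger_gap: 11.8
grip_force: 1.8
```

Emit:
{"api": "apply_moves", "payload": {
  "steps": [
    [-0.72,0,0,0.6,0,0,0],
    [-0.72,0,0,0.6,0,0,0],
    [-0.72,0,0,0.6,0,0,0],
    [-0.72,0,0,0.6,0,0,0],
    [-0.72,0,0,0.6,0,0,0],
    [-0.72,0,0,0,0,0,0],
    [-0.72,0,0,0,0,0,0],
    [-0.72,0,0,0,0,0,0]
  ]
}}

```text
time: 39.85
tool_pos: [563.4, 58.4, 144.0]
tcp_rot: [-180.0, 0.1, -165.2]
ft_force: [-1.5, -0.4, 5.8]
finger_gap: 12.0
grip_force: 3.2
```

Emit:
{"api": "apply_moves", "payload": {
  "steps": [
    [-0.72,0,0,0.6,0,0,0],
    [-0.72,0,0,0.6,0,0,0],
    [-0.72,0,0,0.6,0,0,0],
    [-0.72,0,0,0.6,0,0,0],
    [-0.72,0,0,0.6,0,0,0],
    [-0.72,0,0,0.6,0,0,0],
    [-0.72,0,0,0,0,0,0],
    [-0.72,0,0,0,0,0,0]
  ]
}}

```text
time: 40.65
tool_pos: [563.5, 58.3, 140.4]
tcp_rot: [-180.0, 0.1, -165.2]
ft_force: [-2.2, 1.5, 6.5]
finger_gap: 11.9
grip_force: 3.4
```

Emit:
{"api": "apply_moves", "payload": {
  "steps": [
    [-0.72,0,0,0.6,0,0,0],
    [-0.72,0,0,0.6,0,0,0],
    [-0.72,0,0,0.6,0,0,0],
    [-0.72,0,0,0.6,0,0,0],
    [-0.72,0,0,0.6,0,0,0],
    [-0.72,0,0,0,0,0,0],
    [-0.72,0,0,0,0,0,0],
    [-0.72,0,0,0,0,0,0]
  ]
}}

```text
time: 41.45
tool_pos: [563.5, 58.3, 137.5]
tcp_rot: [-180.0, 0.1, -165.2]
ft_force: [-2.2, 0.1, 7.3]
finger_gap: 12.1
grip_force: 3.6
```

Emit:
{"api": "apply_moves", "payload": {
  "steps": [
    [-0.72,0,0,0.5,0,0,0],
    [-0.72,0,0,0.5,0,0,0],
    [-0.72,0,0,0.5,0,0,0],
    [-0.72,0,0,0.5,0,0,0],
    [-0.72,0,0,0.5,0,0,0],
    [-0.72,0,0,0,0,0,0],
    [-0.72,0,0,0,0,0,0],
    [-0.72,0,0,0,0,0,0]
  ]
}}

```text
time: 42.25
tool_pos: [563.5, 58.3, 135.0]
tcp_rot: [-180.0, 0.1, -165.2]
ft_force: [-2.3, 0.2, 6.8]
finger_gap: 12.0
grip_force: 3.7
```

Emit:
{"api": "apply_moves", "payload": {
  "steps": [
    [-0.72,0,0,0.4,0,0,0],
    [-0.72,0,0,0.4,0,0,0],
    [-0.72,0,0,0.4,0,0,0],
    [-0.72,0,0,0,0,0,0],
    [-0.72,0,0,0,0,0,0],
    [-0.72,0,0,0,0,0,0],
    [-0.72,0,0,0,0,0,0],
    [-0.72,0,0,0,0,0,0]
  ]
}}

```text
time: 43.05
tool_pos: [563.4, 58.3, 133.8]
tcp_rot: [-180.0, 0.1, -165.2]
ft_force: [-1.9, 0.3, 8.0]
finger_gap: 12.1
grip_force: 3.8
```

Emit:
{"api": "apply_moves", "payload": {
  "steps": [
    [-0.72,0,0,0.3,0,0,0],
    [-0.72,0,0,0.3,0,0,0],
    [-0.72,0,0,0.2,0,0,0],
    [-0.72,0,0,0,0,0,0],
    [-0.72,0,0,0,0,0,0],
    [-0.72,0,0,0,0,0,0],
    [-0.72,0,0,0,0,0,0],
    [-0.72,0,0,0,0,0,0]
  ]
}}

```text
time: 43.85
tool_pos: [563.4, 58.3, 133.0]
tcp_rot: [-180.0, 0.1, -165.2]
ft_force: [-2.7, 0.8, 7.2]
finger_gap: 11.8
grip_force: 3.9
```

Emit:
{"api": "apply_moves", "payload": {
  "steps": [
    [-0.72,0,0,0.2,0,0,0],
    [-0.72,0,0,0.2,0,0,0],
    [-0.72,0,0,0.1,0,0,0],
    [-0.72,0,0,0,0,0,0],
    [-0.72,0,0,0,0,0,0],
    [-0.72,0,0,0,0,0,0],
    [-0.72,0,0,0,0,0,0],
    [-0.72,0,0,0,0,0,0]
  ]
}}

```text
time: 44.65
tool_pos: [563.5, 58.3, 132.5]
tcp_rot: [-180.0, 0.1, -165.2]
ft_force: [-1.7, 0.3, 8.1]
finger_gap: 12.0
grip_force: 3.9
```

Emit:
{"api": "apply_moves", "payload": {
  "steps": [
    [-0.72,0,0,0.2,0,0,0],
    [-0.72,0,0,0.2,0,0,0],
    [-0.72,0,0,0,0,0,0],
    [-0.72,0,0,0,0,0,0],
    [-0.72,0,0,0,0,0,0],
    [-0.72,0,0,0,0,0,0],
    [-0.72,0,0,0,0,0,0],
    [-0.72,0,0,0,0,0,0]
  ]
}}

```text
time: 45.45
tool_pos: [563.4, 58.3, 131.6]
tcp_rot: [-180.0, 0.1, -165.2]
ft_force: [-0.6, 0.4, 5.8]
finger_gap: 11.8
grip_force: 2.6
```

The force dropped and the tool gave way, so the lips are closing. One more small increment to be sure both have.

Emit:
{"api": "apply_moves", "payload": {
  "steps": [
    [-0.72,0,0,0.2,0,0,0],
    [-0.72,0,0,0.1,0,0,0],
    [-0.72,0,0,0,0,0,0],
    [-0.72,0,0,0,0,0,0],
    [-0.72,0,0,0,0,0,0],
    [-0.72,0,0,0,0,0,0],
    [-0.72,0,0,0,0,0,0],
    [-0.72,0,0,0,0,0,0]
  ]
}}

```text
time: 46.25
tool_pos: [563.4, 58.3, 131.3]
tcp_rot: [-180.0, 0.1, -165.2]
ft_force: [0.3, 0.2, 4.4]
finger_gap: 11.9
grip_force: 2.5
```

Emit:
{"api": "apply_moves", "payload": {
  "steps": [
    [-0.72,0,0,0.2,0,0,0],
    [-0.72,0,0,0.1,0,0,0],
    [-0.72,0,0,0,0,0,0],
    [-0.72,0,0,0,0,0,0],
    [-0.72,0,0,0,0,0,0],
    [-0.72,0,0,0,0,0,0],
    [-0.72,0,0,0,0,0,0],
    [-0.72,0,0,0,0,0,0]
  ]
}}

```text
time: 47.05
tool_pos: [563.4, 58.3, 131.0]
tcp_rot: [-180.0, 0.1, -165.2]
ft_force: [0.7, 0.2, 4.8]
finger_gap: 11.6
grip_force: 2.5
```

Only the follower's push is left, with the top about 1.2 mm below the lips. Lift off.

Emit:
{"api": "apply_moves", "payload": {
  "steps": [
    [-0.72,0,0,-0.5,0,0,0],
    [-0.72,0,0,-0.5,0,0,0],
    [-0.72,0,0,-0.5,0,0,0],
    [-0.72,0,0,-0.5,0,0,0],
    [-0.72,0,0,-1,0,0,0],
    [-0.72,0,0,-3,0,0,0],
    [-0.72,0,0,-10,0,0,0],
    [-0.72,0,0,-25,0,0,0]
  ]
}}

```text
time: 47.85
tool_pos: [561.2, 58.3, 169.9]
tcp_rot: [179.9, -0.3, -165.2]
ft_force: [0.9, 0.4, 0.2]
finger_gap: 12.0
grip_force: 0.0
```

Emit:
{"api": "apply_moves", "payload": {
  "steps": [
    [-0.72,0,0,-40,0,0,0],
    [-0.72,0,0,-30,0,0,0],
    [-0.72,6,30,0,0,0,0],
    [-0.72,8,40,0,0,0,0],
    [-0.72,8,40,0,0,0,0],
    [-0.72,8,40,0,0,0,0],
    [-0.72,6,30,0,0,0,0],
    [-0.72,0,0,0,0,0,0]
  ]
}}

```text
time: 48.65
tool_pos: [480.8, 226.4, 242.7]
tcp_rot: [179.9, 0.1, -165.0]
ft_force: [-0.1, 0.1, 0.2]
finger_gap: 12.2
grip_force: 0.0
```

Run:
```python
from bench import r
from h import *
a=np.radians(14.7); M=np.array([[np.cos(a),-np.sin(a)],[np.sin(a),np.cos(a)]]); C=np.array([563,58.5])
im=[]
for n in("scene","top"):
    s=r.snapshot(n); W=cloud(s); z=W[...,2]; L=(W[...,:2]-C)@M; d=np.hypot(L[...,0],L[...,1])
    q=(d<19)&(z>100)&(z<170); P=W[q]; A=np.c_[L[q],np.ones(q.sum())]; print(n,np.median(P[:,2]),np.linalg.lstsq(A,P[:,2],rcond=None)[0].round(3))
    c=s["color"][139:199,333:398] if n=="scene" else s["color"][150:210,225:290]
    im.append(cv2.resize(c,None,fx=6,fy=6,interpolation=cv2.INTER_CUBIC))
cv2.imwrite("pics/end.png",np.hstack(im)); print(r.sense()["time"],r.sense()["ft_force"])
```

```text
scene 130.85459327141064 [-2.60000e-02 -1.00000e-01  1.29452e+02]
top 130.17874142540734 [-1.41000e-01 -4.80000e-02  1.28372e+02]
48.75 [ 0.35364974 -0.10823016  0.54173978]
```

View pics/end.png

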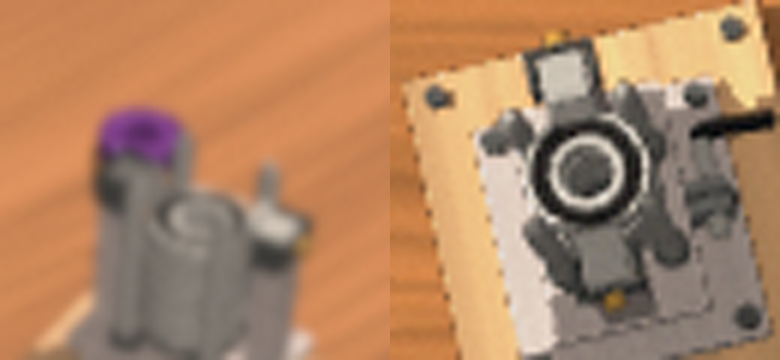

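The second bearing's face sits at z≈130.5 (scene crop (205,225), top crop (588,172)), the same level as after the first snap, with both lips over its rim. The gripper is clear, so I hand in.

```bash
python3 -c "
from bench import r
print(r.hand_in())"
```

```text
the job is handed in; nothing more can be done
None
```

Both loose bearings are loaded under the magazine's spring lips and the job is handed in at about 49 s; the highest push I read was about 11 N, and the tin, socket and screwdriver were not touched.

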